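# Stroke the reminder leaves flat

## Robot

A 6-joint arm with a two-finger parallel gripper is mounted at the origin on the work surface. World frame = base frame: x ahead of the robot, y to its left, z up, the work surface at z = 0. Lengths are in m, angles in rad, forces in N, time in s.
With the tool pointing down it reaches from about 0.4 to 0.925 m from the base axis. Payload 12.5 kg.
Tool frame: the origin (TCP) lies at the very end of the fingers, on their centre line; the grasp point (between the pads) lies arm.grip_point_offset behind it (arm.grip_point_offset is the distance from the TCP to the grasp point, in m); z points along the fingers, y is the direction in which the jaws open and shut (so a half turn about z gives the same grasp; the last joint's range is limited). The gripper opens to 95 mm and grips with 3 to 60 N. Pads are 20 mm wide; open, the fingers measure 119 mm over their backs; the gripper's body (75 mm by 180 mm) begins 59 mm behind the grasp point.
Start: joints at [1.072, 0.491, 1.559, -0, 1.092, -0.106], TCP at [0.239, 0.577, 0.215] pointing down, gripper open.
Joint ranges: [-3.1, 3.1], [-0.84, 2.19], [0.05, 2.79], [-1.13, 4.28], [0.06, 2.93], [-2.69, 2.69]. Speed limits (rad/s): [2.22, 2.22, 2.79, 3.14, 3.14, 3.14].

## Interface

Orientations are given as [roll, pitch, yaw] about the fixed x, y, z axes, in that order (R = Rz(yaw) Ry(pitch) Rx(roll)).
In Python, from plant import read_state, get_image, get_calibration, arm, nets gives the robot as it stands.
- The arm moves only by the tool arm_command, never from a script. Its argument "plan" is a list of rows, each an object of numbers: "x", "y", "z": the shift along the world's x, y, z scaled (see below); "yaw": the turn about the world's z scaled (see below); "hand": the opening, from -1 (shut) to 1 (fully open), so that 0 is half open. In form: [{"x": .., "y": .., "z": .., "yaw": .., "hand": ..}, ...]. A call has 1 to 5 rows; each row shifts and turns the pose as measured when the row begins; what a row does not reach is not made up. The controller multiplies each number of a shift by 0.03 m and each number of a turn by 10 degrees. A row lasts 1/8 s, in which the tool goes at most 62.5 mm and 10.7 degrees, less where a joint would pass 70% of its speed; a pose out of reach is approached as far as the arm can. A call with a number of a shift or a turn outside -1 to 1 is refused whole. A call with a gripper value outside its range is refused whole. The fingers move at their own pace and stop on an object; "newtons" is the grip in N (left out, the last holds). Time passes only in rows, so rows that do not move let the fingers close. It gives the time, the measured TCP pose, the force and the opening at its end, in the units of the state.
- read_state(): the state, without advancing time (a new reading comes with each control period).
- get_image(name): name is "scene" or "top" or "wrist"; returns (picture, depth): 480x640x3 uint8, red, green, blue; 480x640 float32, m along the optical axis (not along the pixel's ray), 0 where there is no reading.
- get_calibration(name): a dict with "vfov" (degrees; the focal length in pixels is half the picture's height over the tangent of half this angle, whatever the lens; pixels are square), "cx", "cy" (the principal point, pixels), "k1" (the pictures are not rectified: a ray, as slopes to the right and down, at radius r is drawn at 1 + k1 r^2 times it, then the intrinsics apply), "rvec" (rotation vector, rad) and "tvec" (3), from world to camera coordinates, as OpenCV has them. Camera axes: x right, y down, z forward; pixel columns grow to the right and rows downward; lengths in m; the calibration is good to about 2 mm. A picture is of the moment at which its call begins: read the wrist's pose just before it. get_calibration takes no time and is no camera call; for the wrist camera it gives the pose at the moment of the call.
- arm.hand_in(): hands the job in, once; it reports no verdict.
Trained networks look in the newest picture that a camera, given by its name, has taken for a name from the list of things; names that differ only in an ending like _2 or _b are one class to them, and where a whole thing is asked for, a point or a joint stands for the part that bears it (a point fixed in the world has none). Each returns a list of dicts, best first, with "p" (0 to 1); they miss things now and then, are a little off and sometimes report something else, mostly with a low value. They report only what shows in the picture. A call takes as long as a camera call.
- nets.regions_of(camera, name): "region" (480x640 bool, what is visible of it) and "rect" ([left, top, right, bottom] in pixels, round what is visible of it).
The state is a dict: "time": time; "joints": joint angles; "joint_vel": joint speeds; "joint_efforts": joint torques, N m; "eef_pos": TCP position; "eef_rot": TCP orientation; "ft_force": force on the tool from outside, world axes, zero at the start; "wrist_torque": the same for the moment, N m; "finger_gap": finger opening in m.
Only numpy, scipy, OpenCV 4.12 (cv2) and the standard library are available. Lean on these libraries where they do the work, as an engineer would, in place of code of your own. Each camera call takes 0.05 s, during which the arm holds its last target. There are 200 camera calls.

## Task

Everything has been packed for going out, so reset the leaving-home board: with the fingertips, stroke lightly along the curved row of five raised steel leaves, from the steel dot end to the other end, until every leaf in turn lies flat. Each leaf is hinged at its edge nearer the dot: do not fold any of them further up. Press gently, do not lift, tip or shove the board, leave the dish and everything else where it stands, and finish with the hand clear.

Things in the scene. Friction and masses are not known exactly. Their poses are not given: they have to be found in the camera images.
- board: dark wooden board, loose on the table on rubber feet (0.85 kg), spanning x -120..130 mm, y +-135 mm; upper face 18 mm above the table. Origin: on the table below the centre of the arc of leaves; z up. The middles of leaves 1 to 5 lie on a circle of radius 100 mm round the origin, at 55, 27.5, 0, -27.5, -55 degrees from the board's +x axis towards its +y axis.
- dot (a point): flat steel dot, 14 mm across, on the board's upper face (18 mm above the table), on the leaves' circle at 82 degrees, just before leaf 1: the start of the row
- leaf1 (a joint): tilt (rad) of steel leaf 1 of 5, counted from the dot: 0 = flat (stop), grows as the free end rises; starts at 0.5 to 0.85. The hinge has friction (about 0.008 N m) and no spring: the leaf stays where it is left.
- leaf1_hinge (a point): middle of leaf 1's hinge knuckle, 21 mm above the table, at the leaf's edge nearer the dot. Plate 34 mm long from here, 26 mm wide, 3 mm thick. The point's x axis runs along the leaf to its free end, tilting with it; flat, it is tangent to the arc. A flat leaf's top is 23.5 mm above the table, level with the knuckle's top. Stroking from hinge to free end lowers it.
- leaf2 (a joint): tilt (rad) of steel leaf 2 of 5, counted from the dot: 0 = flat (stop), grows as the free end rises; starts at 0.5 to 0.85. The hinge has friction (about 0.008 N m) and no spring: the leaf stays where it is left.
- leaf2_hinge (a point): middle of leaf 2's hinge knuckle, 21 mm above the table, at the leaf's edge nearer the dot. Plate 34 mm long from here, 26 mm wide, 3 mm thick. The point's x axis runs along the leaf to its free end, tilting with it; flat, it is tangent to the arc. A flat leaf's top is 23.5 mm above the table, level with the knuckle's top. Stroking from hinge to free end lowers it.
- leaf3 (a joint): tilt (rad) of steel leaf 3 of 5, counted from the dot: 0 = flat (stop), grows as the free end rises; starts at 0.5 to 0.85. The hinge has friction (about 0.008 N m) and no spring: the leaf stays where it is left.
- leaf3_hinge (a point): middle of leaf 3's hinge knuckle, 21 mm above the table, at the leaf's edge nearer the dot. Plate 34 mm long from here, 26 mm wide, 3 mm thick. The point's x axis runs along the leaf to its free end, tilting with it; flat, it is tangent to the arc. A flat leaf's top is 23.5 mm above the table, level with the knuckle's top. Stroking from hinge to free end lowers it.
- leaf4 (a joint): tilt (rad) of steel leaf 4 of 5, counted from the dot: 0 = flat (stop), grows as the free end rises; starts at 0.5 to 0.85. The hinge has friction (about 0.008 N m) and no spring: the leaf stays where it is left.
- leaf4_hinge (a point): middle of leaf 4's hinge knuckle, 21 mm above the table, at the leaf's edge nearer the dot. Plate 34 mm long from here, 26 mm wide, 3 mm thick. The point's x axis runs along the leaf to its free end, tilting with it; flat, it is tangent to the arc. A flat leaf's top is 23.5 mm above the table, level with the knuckle's top. Stroking from hinge to free end lowers it.
- leaf5 (a joint): tilt (rad) of steel leaf 5 of 5, counted from the dot: 0 = flat (stop), grows as the free end rises; starts at 0.5 to 0.85. The hinge has friction (about 0.008 N m) and no spring: the leaf stays where it is left.
- leaf5_hinge (a point): middle of leaf 5's hinge knuckle, 21 mm above the table, at the leaf's edge nearer the dot. Plate 34 mm long from here, 26 mm wide, 3 mm thick. The point's x axis runs along the leaf to its free end, tilting with it; flat, it is tangent to the arc. A flat leaf's top is 23.5 mm above the table, level with the knuckle's top. Stroking from hinge to free end lowers it.
- dish: bystander: white ceramic evil-eye dish, 88 mm across, 22 mm high, loose on the board in the middle of the arc; origin under its centre
- keyring: bystander: chrome ring with two keys, about 65 mm by 45 mm, 7 mm high, loose on the board on the side away from the leaves; origin under the ring's centre
- tumbler: bystander: frosted glass tumbler, 72 mm across, 100 mm high, loose on the table beside the board; origin under its centre
- cologne: bystander: amber cologne bottle, 54 mm across, 130 mm high, loose on the table; origin under its centre
- case: bystander: black sunglasses case, 160 x 62 x 43 mm, loose on the table, long side along its x; origin under its centre
- brush: bystander: wooden shoe brush, 150 x 48 x 42 mm, loose on the table, long side along its x; origin under its centre

How it is judged:
By the outcome, as a careful person would: the job done as asked, in the order asked, and still so for the second after the job is handed in, with the robot touching nothing.
It also fails if it takes over 42 s, if anything falls off the work surface, if the arm or the gripper's body presses on something with over 40 N, if the wrist force passes 120 N, or if a joint passes its speed limit or range.

## Working session

There is one attempt and no reset: what is moved stays moved. The work goes in short steps, Python scripts to look and compute and a tool call to move; the robot and the scene stay as the last step left them, time stands still between calls to the robot, and variables do not carry over. Pictures are saved under pics/ and viewed, about 8 in all and at most 12, crops included, and the job is handed in when it is done.

Besides the shell and the picture viewer there is one more tool, called after "Emit:" as name([rows], argument=value, ...), one row to a line, values as JSON. arm_command: Moves the arm, as the interface text tells. Its arguments: {"type":"object","properties":{"plan":{"type":"array","items":{"type":"object","properties":{"x":{"type":"number","minimum":-1,"maximum":1},"y":{"type":"number","minimum":-1,"maximum":1},"z":{"type":"number","minimum":-1,"maximum":1},"yaw":{"type":"number","minimum":-1,"maximum":1},"hand":{"type":"number"}}}},"newtons":{"type":"number"}},"required":["plan"]}

```bash
mkdir -p pics
cat > h.py <<'E'
import numpy as np, cv2
from plant import read_state, get_image, get_calibration, arm, nets
def cam(n):
    c=get_calibration(n); f=240/np.tan(np.radians(c['vfov'])/2)
    return c,f,cv2.Rodrigues(np.array(c['rvec'],float))[0],np.array(c['tvec'],float)
def unproj(n,uv,depth=None,z=None,C=None):
    c,f,R,t=C or cam(n); uv=np.atleast_2d(uv).astype(float)
    d=(uv-[c['cx'],c['cy']])/f; s=d.copy()
    for _ in range(20): s=d/(1+c['k1']*(s**2).sum(1,keepdims=True))
    ray=np.c_[s,np.ones(len(s))]; o=-R.T@t; w=ray@R
    k=np.asarray(depth) if depth is not None else (z-o[2])/w[:,2]
    return o+w*np.reshape(k,(-1,1))
def proj(n,P,C=None):
    c,f,R,t=C or cam(n); p=np.atleast_2d(P)@R.T+t; s=p[:,:2]/p[:,2:]
    return s*(1+c['k1']*(s**2).sum(1,keepdims=True))*f+[c['cx'],c['cy']]
E
python3 - <<'E'
from h import *
for n in ('top','scene'):
    im,d=get_image(n); cv2.imwrite(f'pics/{n}0.png',im[:,:,::-1]); np.savez(f'{n}0.npz',im=im,d=d)
    C=cam(n)
    for o in ['board','dot','leaf1','leaf1_hinge','dish','keyring','tumbler','cologne','case','brush']:
        for r in nets.regions_of(n,o)[:6]:
            v,u=np.nonzero(r['region']&(d>0)); 
            if len(u)==0: continue
            P=unproj(n,np.c_[u,v],depth=d[v,u],C=C)
            print(n,o,round(r['p'],2),np.round(r['rect']),len(u),np.round(P.mean(0),3),np.round(P.max(0)[2],3))
s=read_state(); print(s['time'],s['eef_pos'],s['eef_rot'],s['ft_force'],s['finger_gap'],arm.grip_point_offset)
E
```

```text
top board 0.96 [213. 190. 370. 339.] 12004 [0.509 0.074 0.018] 0.047
top dot 0.96 [211. 187. 370. 339.] 12017 [0.509 0.074 0.018] 0.047
top dot 0.32 [238. 250. 250. 268.] 182 [0.516 0.172 0.032] 0.044
top leaf1 0.73 [300. 218. 317. 230.] 144 [0.598 0.031 0.031] 0.043
top leaf1 0.7 [241. 253. 248. 265.] 138 [0.516 0.171 0.033] 0.044
top leaf1 0.68 [249. 233. 261. 250.] 146 [0.561 0.157 0.03 ] 0.04
top leaf1 0.59 [280. 214. 295. 226.] 162 [0.607 0.078 0.03 ] 0.041
top leaf1 0.43 [261. 218. 272. 234.] 125 [0.593 0.125 0.034] 0.047
top leaf1_hinge 0.56 [237. 256. 254. 268.] 160 [0.514 0.172 0.032] 0.044
top dish 0.63 [267. 241. 310. 282.] 1240 [0.516 0.077 0.028] 0.044
top keyring 0.64 [277. 300. 304. 325.] 246 [0.405 0.076 0.021] 0.029
top tumbler 0.58 [ 97. 180. 145. 224.] 1286 [0.642 0.452 0.059] 0.104
top cologne 0.96 [103. 289. 144. 316.] 813 [0.418 0.413 0.082] 0.133
top case 0.91 [492. 150. 531. 221.] 2029 [ 0.683 -0.432  0.038] 0.048
top brush 0.72 [243. 230. 259. 253.] 188 [0.561 0.157 0.029] 0.041
top brush 0.64 [514. 261. 551. 329.] 1672 [ 0.439 -0.46   0.036] 0.047
scene boar
[... 365 characters left out ...]
. 224. 139. 280.] 1023 [ 0.46  -0.461  0.037] 0.047
scene dish 0.83 [333. 221. 370. 245.] 634 [0.507 0.075 0.029] 0.043
scene keyring 0.7 [334. 207. 350. 219.] 113 [0.405 0.074 0.021] 0.027
scene tumbler 0.58 [498. 215. 540. 264.] 1433 [0.643 0.446 0.06 ] 0.103
scene cologne 0.78 [454. 163. 477. 208.] 784 [0.434 0.414 0.065] 0.132
scene case 0.92 [103. 293. 153. 364.] 2541 [ 0.706 -0.437  0.037] 0.048
scene case 0.48 [112. 224. 140. 278.] 1050 [ 0.46  -0.461  0.036] 0.047
scene brush 0.65 [114. 226. 136. 280.] 1028 [ 0.459 -0.462  0.037] 0.047
1.1 [0.23921629 0.57740901 0.21465686] [3.14152841e+00 6.34977514e-06 2.74878166e+00] [-0.34852213 -0.75501438 -0.54019032] 0.09517760279150472 0.0188
```

Run:
```python
from h import *
z=np.load('top0.npz'); im,d=z['im'],z['d']; C=cam('top')
r=nets.regions_of('top','board')[0]['region']
# board: rays to upper face z=.018, filled hull min-area rect, from pixels near this height
v,u=np.nonzero(r&(d>0)); P=unproj('top',np.c_[u,v],depth=d[v,u],C=C)
k=(P[:,2]>.012)&(P[:,2]<.024); print('n',k.sum(), np.median(P[k,2]))
Q=unproj('top',np.c_[u,v][k],z=.018,C=C)
print(cv2.minAreaRect((Q[:,:2]*1000).astype(np.float32)))
cr=im[180:345,205:378]; cv2.imwrite('pics/crop.png',cv2.resize(cr,None,fx=3.5,fy=3.5,interpolation=cv2.INTER_CUBIC)[:,:,::-1])
```

```text
n 11047 0.017243975124541233
((511.5093994140625, 74.00892639160156), (248.8724365234375, 268.9678039550781), 28.4594669342041)
```

View pics/crop.png

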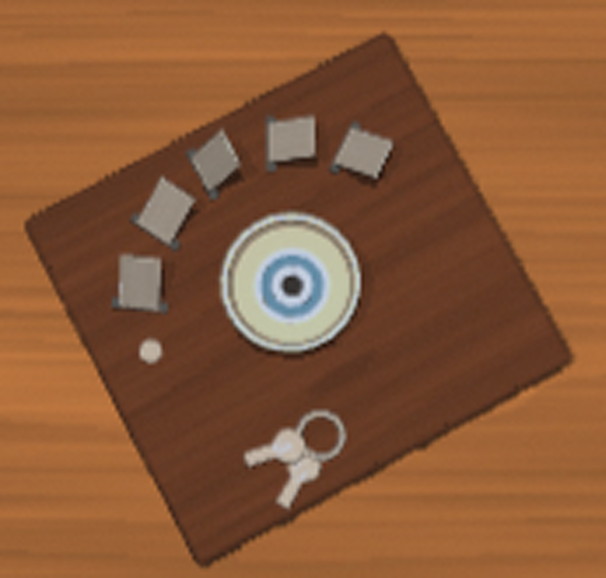

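The enlarged crop shows the dot at about (150,350), which is px (248,280). Five grey leaves arc clockwise from there to (362,152), with the dish in the middle and the keys at the bottom. The dot is at the world +y end, so the board's yaw is about +28.5°. Next I'll check the fit against the dot and leaves.

```bash
cat >> h.py <<'E'
O=np.array([.5071,.0716]); YAW=28.46
def bp(a,r=.1,z=.018,tan=0):
    t=np.radians(a+YAW); return np.r_[O+r*np.array([np.cos(t),np.sin(t)])+tan*np.array([np.sin(t),-np.cos(t)]),z]
A=[55,27.5,0,-27.5,-55]
E
python3 - <<'E'
from h import *
for n in ('top','scene'):
    z=np.load(n+'0.npz'); im,d=z['im'].copy(),z['d']; C=cam(n)
    g=im.astype(int)
    for nm,p,R in (('dot',bp(82),9),):
        c=proj(n,p,C)[0]; v,u=np.mgrid[:480,:640]; 
        m=(np.hypot(u-c[0],v-c[1])<R)&(g[:,:,2]>125)
        P=unproj(n,np.c_[u[m],v[m]],z=.018,C=C); print(n,nm,'pred',np.round(p,4),'meas',np.round(P.mean(0),4),m.sum())
    # steel leaf pixels (high blue), z>22mm, in annulus: angle/tilt by hinge line fit
    v,u=np.nonzero(d>0); P=unproj(n,np.c_[u,v],depth=d[v,u],C=C); q=P[:,:2]-O
    r=np.hypot(*q.T); a=np.degrees(np.arctan2(q[:,1],q[:,0]))-YAW
    for i,ai in enumerate(A):
        da=np.radians(ai-a); tx=r*np.sin(da); rr=r*np.cos(da)
        k=(P[:,2]>.021)&(abs(tx)<.024)&(abs(rr-.1)<.02)
        s=np.polyfit(tx[k],P[k,2],1); print(n,'leaf',i+1,k.sum(),'radial mean %.4f'%rr[k].mean(),'tx %.3f..%.3f'%(tx[k].min(),tx[k].max()),'tilt %.2f'%np.arctan(s[0]),'x at z=.0225 (exp -.017): %.4f'%((.0225-s[1])/s[0]))
    pts=[bp(a,.1,.021,t) for a in A for t in(-.017,.017)]+[bp(82)]+[np.r_[O+np.array([[np.cos(y),-np.sin(y)],[np.sin(y),np.cos(y)]])@e,.018] for y in[np.radians(YAW)] for e in((-.12,-.135),(-.12,.135),(.13,-.135),(.13,.135))]
    x0,y0,w,h=(205,180,173,165) if n=='top' else (270,190,165,110)
    cr=cv2.resize(im[y0:y0+h,x0:x0+w],None,fx=4,fy=4,interpolation=cv2.INTER_CUBIC)
    for c in proj(n,np.array(pts),C): cv2.circle(cr,tuple(int(t) for t in ((c-[x0,y0]+.5)*4)),3,(0,255,0),-1)
    cv2.imwrite(f'pics/{n}ov.png',cr[:,:,::-1])
E
```

```text
top dot pred [0.4721 0.1653 0.018 ] meas [0.4735 0.166  0.018 ] 26
top leaf 1 179 radial mean 0.1000 tx -0.023..0.024 tilt 0.48 x at z=.0225 (exp -.017): -0.0215
top leaf 2 170 radial mean 0.1003 tx -0.019..0.016 tilt 0.45 x at z=.0225 (exp -.017): -0.0193
top leaf 3 142 radial mean 0.1002 tx -0.019..0.009 tilt 0.72 x at z=.0225 (exp -.017): -0.0184
top leaf 4 148 radial mean 0.1006 tx -0.019..0.015 tilt 0.50 x at z=.0225 (exp -.017): -0.0187
top leaf 5 149 radial mean 0.1005 tx -0.022..0.011 tilt 0.51 x at z=.0225 (exp -.017): -0.0197
scene dot pred [0.4721 0.1653 0.018 ] meas [0.4748 0.1641 0.018 ] 7
scene leaf 1 30 radial mean 0.0973 tx -0.022..0.018 tilt 0.44 x at z=.0225 (exp -.017): -0.0210
scene leaf 2 49 radial mean 0.1004 tx -0.017..0.016 tilt 0.45 x at z=.0225 (exp -.017): -0.0165
scene leaf 3 38 radial mean 0.1053 tx -0.016..0.020 tilt 0.54 x at z=.0225 (exp -.017): -0.0218
scene leaf 4 97 radial mean 0.1036 tx -0.024..0.016 tilt 0.46 x at z=.0225 (exp -.017): -0.0185
scene leaf 5 125 radial mean 0.1036 tx -0.020..0.021 tilt 0.50 x at z=.0225 (exp -.017): -0.0189
```

View pics/topov.png

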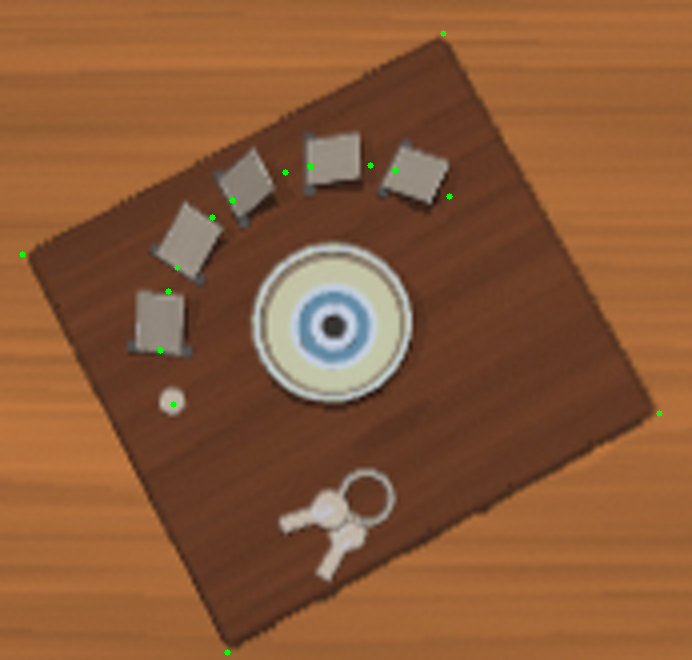

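Emit:
arm_command([
  {"x":1,"y":-1,"yaw":0.5,"hand":-1},
  {"x":1,"y":-1,"yaw":0.5,"hand":-1},
  {"x":1,"y":-1,"yaw":0.5,"hand":-1},
  {"x":1,"y":-1,"hand":-1},
  {"x":1,"y":-1,"hand":-1},
], newtons=10)

```text
schema error: expected keys x, y, z, yaw, hand
```

The overlay lines up with the dot, the hinges and the board corners to about 1–2 mm. The dot measured 1.5 mm from its predicted position. Moving above the dot now, with the hand shutting.

Emit:
arm_command([
  {"x":0.5,"y":-1,"z":0,"yaw":0.5,"hand":-1},
  {"x":0.5,"y":-1,"z":0,"yaw":0.5,"hand":-1},
  {"x":0.55,"y":-1,"z":0,"yaw":0.5,"hand":-1},
  {"x":0.55,"y":-1,"z":0,"yaw":0.5,"hand":-1},
  {"x":0.55,"y":-1,"z":0,"yaw":0.25,"hand":-1},
], newtons=10)

```text
time: 1.78
eef_pos: [0.3195, 0.4246, 0.2144]
eef_rot: [3.141, 0.0, -3.126]
ft_force: [-0.0, 0.3, 0.2]
finger_gap: 0.0503
```

Emit:
arm_command([
  {"x":0.6,"y":-1,"z":0,"yaw":0,"hand":-1},
  {"x":0.6,"y":-1,"z":0,"yaw":0,"hand":-1},
  {"x":0.6,"y":-1,"z":0,"yaw":0,"hand":-1},
  {"x":0.6,"y":-1,"z":0,"yaw":0,"hand":-1},
  {"x":0.6,"y":-1,"z":0,"yaw":0,"hand":-1},
])

```text
time: 2.4
eef_pos: [0.4121, 0.2696, 0.2151]
eef_rot: [3.14, 0.002, -3.124]
ft_force: [-0.7, -0.3, -0.2]
finger_gap: 0.0026
```

Emit:
arm_command([
  {"x":0.5,"y":-0.87,"z":0,"yaw":0,"hand":-1},
  {"x":0.5,"y":-0.87,"z":-0.5,"yaw":0,"hand":-1},
  {"x":0.5,"y":-0.87,"z":-1,"yaw":0,"hand":-1},
  {"x":0.5,"y":-0.87,"z":-1,"yaw":0,"hand":-1},
  {"x":0,"y":0,"z":-1,"yaw":0,"hand":-1},
])

```text
time: 3.02
eef_pos: [0.4765, 0.1602, 0.1102]
eef_rot: [3.138, 0.01, -3.127]
ft_force: [1.0, 0.2, -0.5]
finger_gap: 0.0008
```

Emit:
arm_command([
  {"x":0,"y":0,"z":-1,"yaw":0,"hand":-1},
  {"x":0,"y":0,"z":-0.8,"yaw":0,"hand":-1},
  {"x":0,"y":0,"z":-0.3,"yaw":0,"hand":-1},
  {"x":0,"y":0,"z":0,"yaw":0,"hand":-1},
])

```text
time: 3.52
eef_pos: [0.4766, 0.1594, 0.0442]
eef_rot: [3.138, 0.008, -3.128]
ft_force: [0.2, 0.3, -0.4]
finger_gap: 0.0006
```

Emit:
arm_command([
  {"x":-0.13,"y":0.22,"z":-0.3,"yaw":0,"hand":-1},
  {"x":0,"y":0,"z":-0.3,"yaw":0,"hand":-1},
  {"x":0,"y":0,"z":0,"yaw":0,"hand":-1},
])

```text
time: 3.9
eef_pos: [0.4731, 0.167, 0.0267]
eef_rot: [3.138, 0.011, -3.128]
ft_force: [0.3, -0.0, -0.1]
finger_gap: 0.0005
```

```bash
cat > plan.py <<'E'
from h import *
import sys
# next rows along arc, from measured pose; argv: rows, mm per row
s=read_state(); p=s['eef_pos']; q=p[:2]-O; a=np.degrees(np.arctan2(q[1],q[0]))-YAW
print('t %.2f pos'%s['time'],np.round(p,4),'board ang %.1f r %.4f'%(a,np.hypot(*q)),'rot',np.round(np.degrees(s['eef_rot']),1),'F',np.round(s['ft_force'],2))
n,st=int(sys.argv[1]),float(sys.argv[2])
c=p[:2]
for k in range(1,n+1):
    t=bp(a-np.degrees(st*k/100))[:2]; print(np.round((t-c)/.03,2)); c=t
E
python3 plan.py 5 7
```

```text
t 3.90 pos [0.4731 0.167  0.0267] board ang 81.1 r 0.1013 rot [ 179.8    0.6 -179.2] F [ 0.3  -0.   -0.07]
[0.24 0.03]
[0.23 0.05]
[0.23 0.04]
[0.23 0.02]
[0.23 0.01]
```

Emit:
arm_command([
  {"x":0.24,"y":0.03,"z":-0.07,"yaw":-0.1,"hand":-1},
  {"x":0.23,"y":0.05,"z":0,"yaw":-0.1,"hand":-1},
  {"x":0.23,"y":0.04,"z":0,"yaw":-0.3,"hand":-1},
  {"x":0.23,"y":0.02,"z":0,"yaw":-0.3,"hand":-1},
])

```text
time: 4.4
eef_pos: [0.5032, 0.1715, 0.0251]
eef_rot: [3.138, 0.011, 3.009]
ft_force: [-0.9, -0.1, 0.6]
finger_gap: 0.0003
```

```bash
python3 plan.py 5 7
```

```text
t 4.40 pos [0.5032 0.1715 0.0251] board ang 63.8 r 0.0999 rot [179.8   0.7 172.4] F [-0.95 -0.11  0.56]
[0.23 0.  ]
[ 0.23 -0.02]
[ 0.23 -0.03]
[ 0.23 -0.05]
[ 0.22 -0.06]
```

Emit:
arm_command([
  {"x":0.23,"y":0,"z":-0.03,"yaw":-0.4,"hand":-1},
  {"x":0.23,"y":-0.02,"z":-0.01,"yaw":-0.4,"hand":-1},
  {"x":0.23,"y":-0.03,"z":0,"yaw":-0.4,"hand":-1},
  {"x":0.2,"y":-0.05,"z":0,"yaw":-0.4,"hand":-1},
])

```text
time: 4.9
eef_pos: [0.5332, 0.1686, 0.0246]
eef_rot: [3.137, 0.013, 2.717]
ft_force: [-0.3, -0.2, -0.1]
finger_gap: 0.0003
```

```bash
python3 plan.py 5 7
```

```text
t 4.90 pos [0.5332 0.1686 0.0246] board ang 46.5 r 0.1005 rot [179.7   0.7 155.6] F [-0.33 -0.19 -0.06]
[ 0.22 -0.08]
[ 0.22 -0.08]
[ 0.21 -0.1 ]
[ 0.2  -0.11]
[ 0.2  -0.13]
```

Now a gentle dip on leaf 1's free end, to press it flat and calibrate the height.

Emit:
arm_command([
  {"x":0,"y":0,"z":-0.04,"yaw":0,"hand":-1},
  {"x":0,"y":0,"z":0,"yaw":0,"hand":-1},
])

```text
time: 5.15
eef_pos: [0.5343, 0.1686, 0.0239]
eef_rot: [3.136, 0.014, 2.717]
ft_force: [-2.6, 0.4, 2.0]
finger_gap: 0.0004
```

Contact at z ≈ 23.9 mm with about 2 N, so the height is consistent. I'll ease up a little and stroke on over leaf 2.

Emit:
arm_command([
  {"x":-0.02,"y":0,"z":0.05,"yaw":0,"hand":-1},
  {"x":0.22,"y":-0.08,"z":0,"yaw":-0.4,"hand":-1},
  {"x":0.21,"y":-0.1,"z":0,"yaw":-0.4,"hand":-1},
  {"x":0.2,"y":-0.11,"z":0,"yaw":-0.4,"hand":-1},
])

```text
time: 5.65
eef_pos: [0.552, 0.1601, 0.0255]
eef_rot: [3.137, 0.013, 2.506]
ft_force: [-0.7, 0.5, 0.0]
finger_gap: 0.0005
```

```bash
python3 plan.py 5 7
```

```text
t 5.65 pos [0.552  0.1601 0.0255] board ang 34.6 r 0.0993 rot [179.7   0.8 143.6] F [-0.67  0.5   0.01]
[ 0.22 -0.09]
[ 0.2  -0.13]
[ 0.19 -0.14]
[ 0.18 -0.15]
[ 0.17 -0.16]
```

Emit:
arm_command([
  {"x":0.22,"y":-0.09,"z":-0.02,"yaw":-0.2,"hand":-1},
  {"x":0.2,"y":-0.13,"z":-0.02,"yaw":-0.2,"hand":-1},
  {"x":0.19,"y":-0.14,"z":-0.01,"yaw":-0.3,"hand":-1},
  {"x":0.13,"y":-0.11,"z":0,"yaw":-0.3,"hand":-1},
])

```text
time: 6.15
eef_pos: [0.5751, 0.1455, 0.0239]
eef_rot: [3.137, 0.013, 2.326]
ft_force: [-1.9, 0.4, 2.9]
finger_gap: 0.0004
```

```bash
python3 plan.py 5 7
```

```text
t 6.15 pos [0.5751 0.1455 0.0239] board ang 18.9 r 0.1004 rot [179.7   0.7 133.3] F [-1.88  0.36  2.88]
[ 0.16 -0.17]
[ 0.15 -0.18]
[ 0.14 -0.19]
[ 0.13 -0.19]
[ 0.11 -0.2 ]
```

Emit:
arm_command([
  {"x":0.0,"y":0,"z":0.05,"yaw":0,"hand":-1},
  {"x":0.16,"y":-0.17,"z":0,"yaw":-0.3,"hand":-1},
  {"x":0.15,"y":-0.18,"z":0,"yaw":-0.4,"hand":-1},
  {"x":0.13,"y":-0.19,"z":0,"yaw":-0.4,"hand":-1},
])

```text
time: 6.65
eef_pos: [0.5882, 0.1292, 0.0254]
eef_rot: [3.138, 0.012, 2.134]
ft_force: [0.2, 0.7, 0.1]
finger_gap: 0.0006
```

```bash
python3 plan.py 5 7
```

```text
t 6.65 pos [0.5882 0.1292 0.0254] board ang 6.9 r 0.0995 rot [179.8   0.7 122.2] F [0.17 0.72 0.06]
[ 0.14 -0.19]
[ 0.11 -0.2 ]
[ 0.1  -0.21]
[ 0.08 -0.22]
[ 0.07 -0.22]
```

Same pattern for leaf 3 (free end at −9.7°).

Emit:
arm_command([
  {"x":0.14,"y":-0.19,"z":-0.02,"yaw":-0.3,"hand":-1},
  {"x":0.11,"y":-0.2,"z":-0.02,"yaw":-0.3,"hand":-1},
  {"x":0.1,"y":-0.21,"z":-0.01,"yaw":-0.4,"hand":-1},
  {"x":0.06,"y":-0.16,"z":0,"yaw":-0.3,"hand":-1},
])

```text
time: 7.15
eef_pos: [0.6008, 0.1059, 0.0241]
eef_rot: [3.138, 0.012, 1.905]
ft_force: [-0.2, 0.5, -0.2]
finger_gap: 0.0006
```

```bash
python3 plan.py 5 7
```

```text
t 7.15 pos [0.6008 0.1059 0.0241] board ang -8.3 r 0.0998 rot [179.8   0.7 109.1] F [-0.21  0.48 -0.24]
[ 0.08 -0.22]
[ 0.06 -0.23]
[ 0.04 -0.23]
[ 0.02 -0.23]
[ 0.01 -0.23]
```

Emit:
arm_command([
  {"x":0,"y":0,"z":-0.02,"yaw":0,"hand":-1},
  {"x":0,"y":0,"z":-0.01,"yaw":0,"hand":-1},
])

```text
time: 7.4
eef_pos: [0.6012, 0.1055, 0.0238]
eef_rot: [3.137, 0.013, 1.908]
ft_force: [-1.5, -1.3, 4.9]
finger_gap: 0.0004
```

Emit:
arm_command([
  {"x":0.0,"y":0,"z":0.05,"yaw":0,"hand":-1},
  {"x":0.08,"y":-0.22,"z":0,"yaw":-0.4,"hand":-1},
  {"x":0.06,"y":-0.23,"z":0,"yaw":-0.4,"hand":-1},
  {"x":0.04,"y":-0.23,"z":0,"yaw":-0.4,"hand":-1},
])

```text
time: 7.9
eef_pos: [0.606, 0.0862, 0.0253]
eef_rot: [3.137, 0.012, 1.699]
ft_force: [-0.7, 0.8, 0.4]
finger_gap: 0.0003
```

```bash
python3 plan.py 5 7
```

```text
t 7.90 pos [0.606  0.0862 0.0253] board ang -20.0 r 0.1000 rot [179.7   0.7  97.3] F [-0.7   0.84  0.35]
[ 0.03 -0.23]
[ 0.01 -0.23]
[-0.01 -0.23]
[-0.02 -0.23]
[-0.04 -0.23]
```

Leaf 4 (free end at −37.2°).

Emit:
arm_command([
  {"x":0.03,"y":-0.23,"z":-0.02,"yaw":-0.4,"hand":-1},
  {"x":0.01,"y":-0.23,"z":-0.02,"yaw":-0.4,"hand":-1},
  {"x":-0.01,"y":-0.23,"z":-0.01,"yaw":-0.4,"hand":-1},
  {"x":-0.02,"y":-0.19,"z":0,"yaw":-0.3,"hand":-1},
  {"x":0,"y":0,"z":-0.01,"yaw":0,"hand":-1},
])

```text
time: 8.52
eef_pos: [0.6063, 0.0605, 0.0238]
eef_rot: [3.137, 0.011, 1.434]
ft_force: [-1.0, -3.2, 4.7]
finger_gap: 0.0005
```

```bash
python3 plan.py 5 7
```

```text
t 8.53 pos [0.6063 0.0605 0.0238] board ang -34.8 r 0.0998 rot [179.7   0.6  82.1] F [-1.02 -3.24  4.72]
[-0.03 -0.23]
[-0.05 -0.23]
[-0.07 -0.22]
[-0.08 -0.22]
[-0.1  -0.21]
```

Emit:
arm_command([
  {"x":0.0,"y":0,"z":0.05,"yaw":0,"hand":-1},
  {"x":-0.03,"y":-0.23,"z":0,"yaw":-0.4,"hand":-1},
  {"x":-0.05,"y":-0.23,"z":0,"yaw":-0.4,"hand":-1},
  {"x":-0.07,"y":-0.22,"z":0,"yaw":-0.4,"hand":-1},
])

```text
time: 9.02
eef_pos: [0.6016, 0.0416, 0.0252]
eef_rot: [3.137, 0.011, 1.225]
ft_force: [-0.4, 0.5, 0.6]
finger_gap: 0.0009
```

```bash
python3 plan.py 6 7
```

```text
t 9.03 pos [0.6016 0.0416 0.0252] board ang -46.1 r 0.0991 rot [179.7   0.6  70.2] F [-0.44  0.5   0.62]
[-0.05 -0.23]
[-0.09 -0.21]
[-0.11 -0.21]
[-0.12 -0.2 ]
[-0.14 -0.19]
[-0.15 -0.18]
```

Emit:
arm_command([
  {"x":-0.05,"y":-0.23,"z":-0.02,"yaw":-0.4,"hand":-1},
  {"x":-0.09,"y":-0.21,"z":-0.02,"yaw":-0.4,"hand":-1},
  {"x":-0.11,"y":-0.21,"z":-0.01,"yaw":-0.4,"hand":-1},
  {"x":-0.12,"y":-0.2,"z":0,"yaw":-0.3,"hand":-1},
  {"x":0,"y":0,"z":-0.01,"yaw":0,"hand":-1},
])

```text
time: 9.65
eef_pos: [0.5905, 0.0171, 0.0238]
eef_rot: [3.137, 0.01, 0.962]
ft_force: [-0.6, -3.0, 5.1]
finger_gap: 0.0004
```

```bash
python3 plan.py 5 7
```

```text
t 9.65 pos [0.5905 0.0171 0.0238] board ang -61.6 r 0.0996 rot [179.7   0.6  55.1] F [-0.62 -3.01  5.07]
[-0.12 -0.2 ]
[-0.15 -0.18]
[-0.16 -0.17]
[-0.17 -0.16]
[-0.18 -0.15]
```

Emit:
arm_command([
  {"x":-0.12,"y":-0.2,"z":0.01,"yaw":-0.3,"hand":-1},
  {"x":-0.15,"y":-0.18,"z":0.02,"yaw":-0.3,"hand":-1},
  {"x":0,"y":0,"z":0.6,"yaw":0,"hand":-1},
  {"x":0,"y":0,"z":1,"yaw":0,"hand":-1},
  {"x":0,"y":0,"z":1,"yaw":0,"hand":-1},
])

```text
time: 10.28
eef_pos: [0.582, 0.0077, 0.1049]
eef_rot: [3.14, 0.011, 0.867]
ft_force: [-1.1, -0.4, -0.1]
finger_gap: 0.0004
```

Emit:
arm_command([
  {"x":0,"y":-1,"z":1,"yaw":0,"hand":-1},
  {"x":0,"y":-1,"z":1,"yaw":0,"hand":-1},
  {"x":0,"y":-1,"z":1,"yaw":0,"hand":-1},
  {"x":0,"y":-1,"z":0,"yaw":0,"hand":-1},
  {"x":0,"y":-1,"z":0,"yaw":0,"hand":-1},
])

```text
time: 10.9
eef_pos: [0.5837, -0.1422, 0.2079]
eef_rot: [3.131, 0.006, 0.886]
ft_force: [-0.0, -0.8, -0.3]
finger_gap: 0.0002
```

Emit:
arm_command([
  {"x":0,"y":-1,"z":0,"yaw":0,"hand":-1},
  {"x":0,"y":-1,"z":0,"yaw":0,"hand":-1},
  {"x":0,"y":-0.5,"z":0,"yaw":0,"hand":-1},
  {"x":0,"y":0,"z":0,"yaw":0,"hand":-1},
])

```text
time: 11.4
eef_pos: [0.5843, -0.2192, 0.2127]
eef_rot: [3.127, 0.005, 0.893]
ft_force: [-0.2, 0.1, 0.5]
finger_gap: 0.0004
```

Run:
```python
from h import *
n='top'; im,d=get_image(n); C=cam(n); i0,d0=(np.load('top0.npz')[k] for k in('im','d'))
v,u=np.nonzero(d>0); P=unproj(n,np.c_[u,v],depth=d[v,u],C=C); q=P[:,:2]-O
r=np.hypot(*q.T); a=np.degrees(np.arctan2(q[:,1],q[:,0]))-YAW
for i,ai in enumerate(A):
    da=np.radians(ai-a); tx=r*np.sin(da); rr=r*np.cos(da)
    k=(abs(tx)<.016)&(abs(rr-.1)<.011)
    s=np.polyfit(tx[k],P[k,2],1); print('leaf',i+1,k.sum(),'z mean %.4f max %.4f tilt %.3f'%(P[k,2].mean(),P[k,2].max(),np.arctan(s[0])))
for o in ['board','dish','keyring','tumbler','cologne','case','brush']:
    R=nets.regions_of(n,o)
    if R:
        m=R[0]['region']&(d>0); vv,uu=np.nonzero(m); p=unproj(n,np.c_[uu,vv],depth=d[m],C=C); print(o,round(R[0]['p'],2),np.round(R[0]['rect']),np.round(p.mean(0),3))
        if o=='board': k=(p[:,2]>.012)&(p[:,2]<.022); print(cv2.minAreaRect((unproj(n,np.c_[uu,vv][k],z=.018,C=C)[:,:2]*1000).astype(np.float32)))
def cr(x): return cv2.resize(x[180:345,205:378],None,fx=2.3,fy=2.3,interpolation=cv2.INTER_CUBIC)
cv2.imwrite('pics/after.png',np.hstack([cr(i0),cr(im)])[:,:,::-1]); print(read_state()['eef_pos'],read_state()['time'])
```

```text
leaf 1 73 z mean 0.0228 max 0.0276 tilt -0.014
leaf 2 131 z mean 0.0227 max 0.0275 tilt 0.020
leaf 3 132 z mean 0.0230 max 0.0283 tilt -0.002
leaf 4 136 z mean 0.0224 max 0.0267 tilt 0.023
leaf 5 135 z mean 0.0229 max 0.0265 tilt -0.017
board 0.85 [213. 191. 367. 303.] [0.55  0.051 0.018]
((511.81524658203125, 73.63374328613281), (248.6880340576172, 268.21270751953125), 28.370956420898438)
dish 0.75 [267. 240. 308. 280.] [0.517 0.076 0.031]
tumbler 0.89 [ 97. 180. 142. 224.] [0.642 0.452 0.059]
cologne 0.58 [101. 289. 146. 318.] [0.418 0.414 0.081]
case 0.5 [536. 262. 550. 326.] [ 0.412 -0.483  0.041]
[ 0.58437372 -0.2184975   0.21220631] 11.8
```

View pics/after.png

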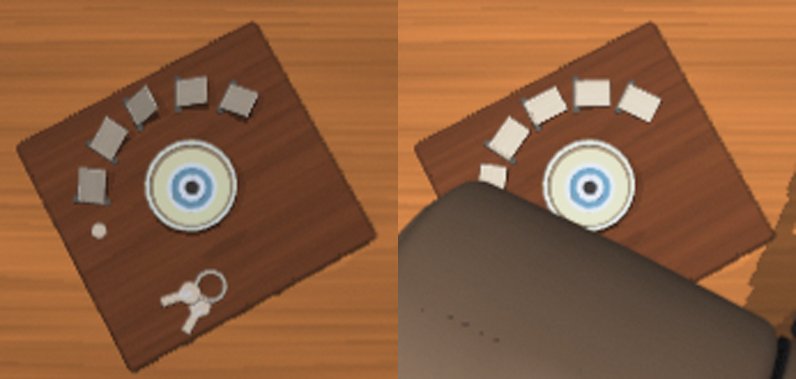

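The picture shows leaves 2–5 bright and flat, and the board and dish where they were. The arm hides part of leaf 1 and the keys, so I'll swing clear and check those.

Emit:
arm_command([
  {"x":-0.4,"y":-1,"z":0,"yaw":0,"hand":-1},
  {"x":-0.4,"y":-1,"z":0,"yaw":0,"hand":-1},
  {"x":-0.4,"y":-1,"z":0,"yaw":0,"hand":-1},
  {"x":-0.4,"y":-1,"z":0,"yaw":0,"hand":-1},
  {"x":-0.4,"y":-1,"z":0,"yaw":0,"hand":-1},
])

```text
time: 12.42
eef_pos: [0.5238, -0.3692, 0.2122]
eef_rot: [3.128, 0.005, 0.9]
ft_force: [-1.5, 0.1, 0.0]
finger_gap: 0.0008
```

Emit:
arm_command([
  {"x":-0.5,"y":-1,"z":0,"yaw":0,"hand":-1},
  {"x":-0.5,"y":-1,"z":0,"yaw":0,"hand":-1},
  {"x":0,"y":0,"z":0,"yaw":0,"hand":-1},
  {"x":0,"y":0,"z":0,"yaw":0,"hand":-1},
])

```text
time: 12.92
eef_pos: [0.4923, -0.4317, 0.2117]
eef_rot: [3.129, 0.005, 0.898]
ft_force: [1.0, 1.5, -0.1]
finger_gap: 0.0005
```

Run:
```python
from h import *
n='top'; im,d=get_image(n); C=cam(n); d0=np.load('top0.npz')['d']
v,u=np.nonzero(d>0); P=unproj(n,np.c_[u,v],depth=d[v,u],C=C); q=P[:,:2]-O
r=np.hypot(*q.T); a=np.degrees(np.arctan2(q[:,1],q[:,0]))-YAW
for i,ai in enumerate(A):
    da=np.radians(ai-a); tx=r*np.sin(da); rr=r*np.cos(da)
    k=(abs(tx)<.016)&(abs(rr-.1)<.011)
    s=np.polyfit(tx[k],P[k,2],1); print('leaf',i+1,k.sum(),'z mean %.4f tilt %.3f'%(P[k,2].mean(),np.arctan(s[0])))
for o in ['dish','keyring','tumbler','cologne']:
    R=nets.regions_of(n,o)
    if R: print(o,round(R[0]['p'],2),np.round(R[0]['rect']))
cv2.imwrite('pics/final.png',im[:,:,::-1]); s=read_state(); print(s['eef_pos'],s['time'],s['ft_force'])
```

```text
leaf 1 140 z mean 0.0224 tilt -0.011
leaf 2 137 z mean 0.0230 tilt -0.035
leaf 3 134 z mean 0.0225 tilt 0.020
leaf 4 132 z mean 0.0227 tilt 0.002
leaf 5 137 z mean 0.0228 tilt 0.024
dish 0.73 [268. 243. 310. 282.]
keyring 0.68 [276. 300. 304. 326.]
tumbler 0.86 [ 99. 180. 143. 224.]
cologne 0.73 [100. 292. 145. 317.]
[ 0.49256288 -0.43147655  0.21191659] 13.175 [-2.73177296e-04  2.12313907e-01 -7.58403533e-01]
```

View pics/final.png

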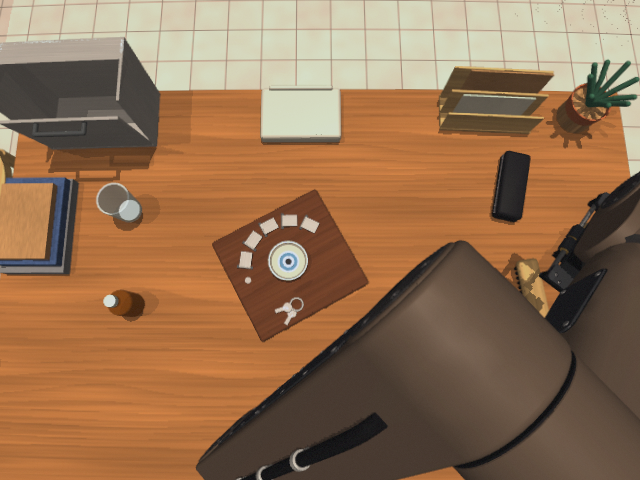

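All five leaves lie flat at px (246,260) to (311,224). The dish, keys, tumbler, cologne and case are in place, and the hand is clear.

```bash
python3 -c "
from plant import arm; print(arm.hand_in())"
```

```text
the job is handed in; nothing more can be done
None
```

I stroked the shut fingertips along the arc from the dot end, flattening leaves 1 to 5 in order. Readings taken during the stroke showed at most about 5 N of downward press. I then lifted off, moved the hand clear and handed the job in at about 13 s.

**Leaves:** in the last overhead depth picture each leaf averages 22.4–23.0 mm above the table, with fitted tilts between −0.035 and 0.024 rad, which is within the noise of the reading.

**Board:** its fitted pose changed by less than 0.5 mm and 0.1°.

**Other things:** the dish, keyring, tumbler and cologne were found where they started, within 1–3 px.

**Not measured at the end:** in the picture taken just after the stroke, the network's answer for the case was wrong (it pointed near the brush) and it did not find the brush. In the final picture the case looks unmoved. The arm partly hid the brush, but the hand stayed about 0.21 m up on that side.

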